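# Hang the square rinsing basket on the drip stand

### The arm

A 6-joint arm with a two-finger parallel gripper is mounted at the origin on the work surface. World frame = base frame: x ahead of the robot, y to its left, z up, the work surface at z = 0. Lengths are in m, angles in rad, forces in N, time in s.
With the tool pointing down it reaches from about 0.35 to 0.875 m from the base axis. Payload 4.2 kg.
Tool frame: the origin (TCP) lies at the very end of the fingers, on their centre line; the grasp point (between the pads) lies 19 mm behind it; z points along the fingers, y is the line along which they close (so a half turn about z gives the same grasp; the last joint's range is limited). The gripper opens to 85 mm and grips with 20 to 120 N. Pads are 22 mm wide; open, the fingers measure 114 mm over their backs; the gripper's body (76 mm by 85 mm) begins 54 mm behind the grasp point. The pads swing forward as they close: fully open they stand 13 mm farther back than shut.
Start: joints at [-0.872, 0.385, 0.008, 0, -1.194, -0.259], TCP at [0.266, -0.565, 0.231] pointing down, gripper open.
Joint ranges: [-3.14, 3.14], [-1.21, 2.06], [-1.07, 1.41], [-3.16, 2.05], [-2.99, -0.16], [-3.1, 3.1]. Speed limits (rad/s): [2.79, 2.79, 3.14, 3.14, 3.14, 3.14].

### API

Orientations are given as a unit quaternion [w, x, y, z].
In Python, from station import robot gives the robot as it stands.
- The arm moves only by the tool drive_tool, never from a script. Its argument "steps" is one flat list of numbers, 7 for each row, row after row: the shift along the tool's x, y, z in m, then the turn, a rotation vector about the tool's x, y, z in degrees, then the closure, from -1 (fully open) to 1 (shut). In form: [tx, ty, tz, ax, ay, az, hand, tx, ty, tz, ax, ay, az, hand, ...]. A call has 1 to 20 rows; each row is the pose to reach, as a shift and turn from the pose commanded when the call began, along the tool's axes at that moment; what a row does not reach only later rows make up. A row lasts 1/12 s, in which the tool goes at most 41.7 mm and 7.16 degrees, less where a joint would pass 70% of its speed; a pose out of reach is approached as far as the arm can. A call with a gripper value outside its range is refused whole. The fingers move at their own pace and stop on an object; "grip_force" is the grip in N (left out, the last holds). Time passes only in rows, so rows that repeat a pose let the fingers close. It gives the time, the measured TCP pose, the force, the opening and the grip force at its end, in the units of the state.
- robot.get_state(): the state, without advancing time (a new reading comes with each control period).
- robot.grab_frame(name): name is "scene" or "top" or "wrist"; returns the picture (480x640x3 uint8, blue, green, red); there is no depth.
- robot.camera_model(name): a dict with "K" (3x3 intrinsics, pixels), "k1" (the pictures are not rectified: a ray, as slopes to the right and down, at radius r is drawn at 1 + k1 r^2 times it, then the intrinsics apply), "R" (3x3) and "t" (3): a world point X has camera coordinates R X + t. Camera axes: x right, y down, z forward; pixel columns grow to the right and rows downward; lengths in m; the calibration is good to about 2 mm. A picture is of the moment at which its call begins: read the wrist's pose just before it. camera_model takes no time and is no camera call; for the wrist camera it gives the pose at the moment of the call.
- robot.finish_job(): hands the job in; it is judged then, once.
The state is a dict: "time_s": time; "joint_positions": joint angles; "qvel": joint speeds; "joint_torque": joint torques, N m; "ee_pos": TCP position; "tcp_rot": TCP orientation; "force": force on the tool from outside, world axes, zero at the start; "wrist_torque": the same for the moment, N m; "width": finger opening in m; "finger_force": force on a finger pad.
Only numpy, scipy, OpenCV 4.12 (cv2) and the standard library are available. Lean on these libraries where they do the work, as an engineer would, in place of code of your own. Each camera call takes 0.05 s, during which the arm holds its last target. There are 200 camera calls.

### The job

Pick up the square basket of rinsed windows by the block grip of its handle and hang it, by the top bar of the handle, in the dip of the drip stand's hook, so that it hangs there freely and upright. Leave the round basket standing where it is.

Things in the scene. Friction and masses are not known exactly. Their poses are not given: they have to be found in the camera images.
- square_grip (a point): Centre of the black block grip on top of the square basket's handle: 20 x 20 mm seen from above, 40 mm high, faces square to the basket's axes; 155 mm above the basket's bottom. The basket is 80 x 80 mm, white slotted plastic, about 0.25 kg, rigid, loose, upright (z up), yaw up to 35 degrees either way. The grip stands 6 mm clear above the handle's top bar.
- square_bar (a point): Underside of the middle of the top bar of the square basket's fixed steel bail handle, 33.5 mm below the grip's centre. The bar is square, 7 mm thick, along the basket's y. Below it the handle's window, open along the basket's x, is 68 mm wide and 71 mm high, down to the basket's rim 50 mm above its bottom.
- round_grip (a point): Centre of the same block grip on the round basket, which is not to be moved: white slotted plastic, 84 mm across, same handle and height (grip centre 155 mm above its bottom; z up). The two baskets stand in either order, at least 125 mm apart.
- hook_seat (a point): Top of the fixed drip stand's hook, mid-dip, 159 mm above the table. Black flat bar along x, 16 x 8 mm; z up. Open end at -x: upturned tip, top 20 mm above this point, outermost 42 mm from it; post at x +90 mm, 36 mm higher. Dip level 16 mm each way. Base plate below, 13 mm high. Enter the window from -x, handle bar across it (along y, either way), then lower: its underside rests here.
Mind the look-alikes: they are no part of the job. Leave any orange look-alike of the part that bears square_grip alone.

How it is judged:
At the end, for the whole second after the job is handed in: The square basket hangs by its handle's bar in the dip of the hook: the middle of the bar's underside is within 25 mm, seen from above, of the middle of the dip and within 12 mm of its height; the basket is upright within 15 degrees and at rest (slower than 0.15 m/s) (horizontal distance between square_bar and hook_seat below 0.025 m and z of square_bar in the frame of hook_seat between -0.012 and 0.012 m and angle between square_grip's own z axis and vertical below 0.26 rad and linear speed of square_basket below 0.15 m/s); the robot touches nothing.
It fails at once if the round basket is moved by more than 30 mm (distance of round_grip from where it was at the start of the episode above 0.03 m).
It also fails if it takes over 42 s, if anything falls off the work surface, if the arm or the gripper's body presses on something with over 40 N, if the wrist force passes 120 N, or if a joint passes its speed limit or range.

## Working session

There is one attempt and no reset: what is moved stays moved. The work goes in short steps, Python scripts to look and compute and a tool call to move; the robot and the scene stay as the last step left them, time stands still between calls to the robot, and variables do not carry over. Pictures are saved under pics/ and viewed, at most 10 in all, crops included, and the job is handed in when it is done.

Besides the shell and the picture viewer there is one more tool, called as name(argument=value, ...), one argument or row to a line, values as JSON. drive_tool: Moves the arm, as the interface text tells. Its arguments: {"type":"object","properties":{"steps":{"type":"array"},"grip_force":{"type":"number"}},"required":["steps"]}

```bash
mkdir -p pics; cat > h.py <<'E'
import numpy as np,cv2
from station import robot
def ray(name,px,M=None):
    M=M or robot.camera_model(name);K=np.array(M["K"]);R=np.array(M["R"]);t=np.array(M["t"])
    d=np.array([(px[0]-K[0,2])/K[0,0],(px[1]-K[1,2])/K[1,1]]);u=d.copy()
    for _ in range(20):u=d/(1+M["k1"]*(u@u))
    v=R.T@np.array([u[0],u[1],1]);return -R.T@t,v/np.linalg.norm(v)
def atz(name,px,z,M=None):
    c,v=ray(name,px,M);return c+v*(z-c[2])/v[2]
def tri(obs):
    A=0;b=0
    for n,p in obs:
        c,v=ray(n,p);P=np.eye(3)-np.outer(v,v);A=A+P;b=b+P@c
    return np.linalg.solve(A,b)
def proj(name,X):
    M=robot.camera_model(name);c=np.array(M["R"])@X+M["t"];u=c[:2]/c[2];u=u*(1+M["k1"]*(u@u));K=np.array(M["K"])
    return u*[K[0,0],K[1,1]]+K[:2,2]
E
python3 - <<'E'
from h import *
a=robot.grab_frame("scene");b=robot.grab_frame("top")
cv2.imwrite("pics/scene1.png",a);cv2.imwrite("pics/top1.png",b)
print(robot.get_state())
for n in("scene","top"):
  M=robot.camera_model(n);print(n,-np.array(M["R"]).T@M["t"],np.array(M["R"]).round(2).tolist())
E
```

```text
{'time_s': 0.1, 'joint_positions': array([-8.72391866e-01,  3.85481306e-01,  6.76372465e-03, -4.49510313e-04,
       -1.19399928e+00, -2.58628700e-01]), 'qvel': array([-1.01719974e-05, -1.29565582e-03,  3.25696503e-03,  8.63909448e-04,
        5.71426910e-05, -5.57772668e-04]), 'joint_torque': array([ 4.11456597e-05, -3.93318701e+01,  1.88929904e+01,  4.19794992e+00,
       -2.54256694e-03,  3.77570956e-06]), 'ee_pos': array([ 0.26589807, -0.56503985,  0.23032831]), 'tcp_rot': array([-2.56724338e-04, -2.18039197e-01,  9.75939518e-01,  9.48605008e-04]), 'force': array([ 0.91709899, -0.17785548,  0.79328082]), 'wrist_torque': array([-0.03698952, -0.04364782, -0.0177568 ]), 'finger_force': 0.0, 'width': 0.08537154867963541}
scene [ 0.97764998 -0.02271217  0.90818324] [[0.17, 0.99, -0.01], [0.82, -0.15, -0.55], [-0.54, 0.09, -0.83]]
top [0.39210021 0.03416732 1.04345542] [[0.01, -1.0, -0.03], [-1.0, -0.01, -0.05], [0.05, 0.03, -1.0]]
```

View pics/scene1.png

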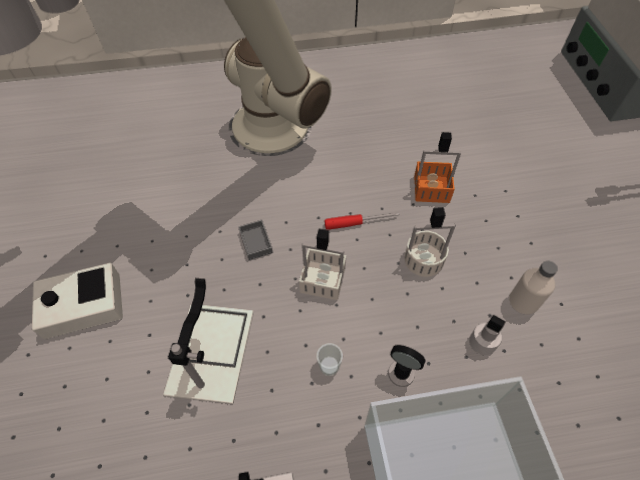

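View pics/top1.png

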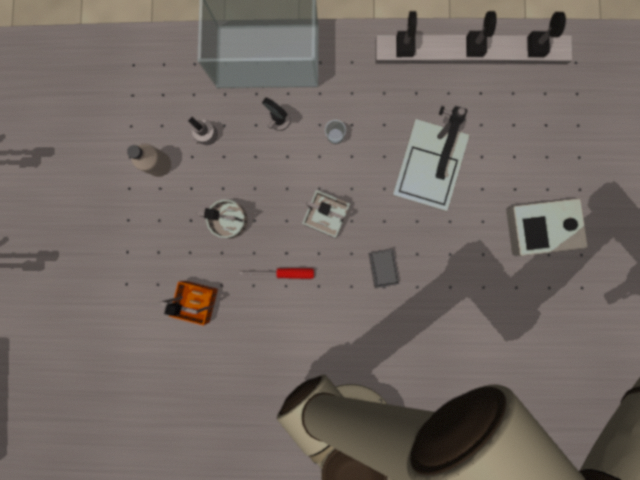

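Candidates for the square grip, in scene pixels:
- White square basket, grip at (323,239). This is the one I choose, since it is white and square.
- White round basket, grip at (437,216). It must not be moved.
- Orange look-alike, grip at (445,141).

The hook's tip is near (200,283) and its post near (180,352). In the top view they are near (441,175) and (458,112). Next I'll check with one close composite crop.

```bash
python3 - <<'E'
import cv2,numpy as np
s=cv2.imread("pics/scene1.png");t=cv2.imread("pics/top1.png")
def c(im,x,y):return cv2.resize(im[y:y+75,x:x+100],(400,300),interpolation=cv2.INTER_CUBIC)
o=np.vstack([np.hstack([c(s,275,225),c(t,280,175)]),np.hstack([cv2.resize(s[265:400,130:310],(400,300),interpolation=3),cv2.resize(t[95:200,370:510],(400,300),interpolation=3)])])
cv2.imwrite("pics/crop1.png",o)
E
```

```text
(no output)
```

View pics/crop1.png

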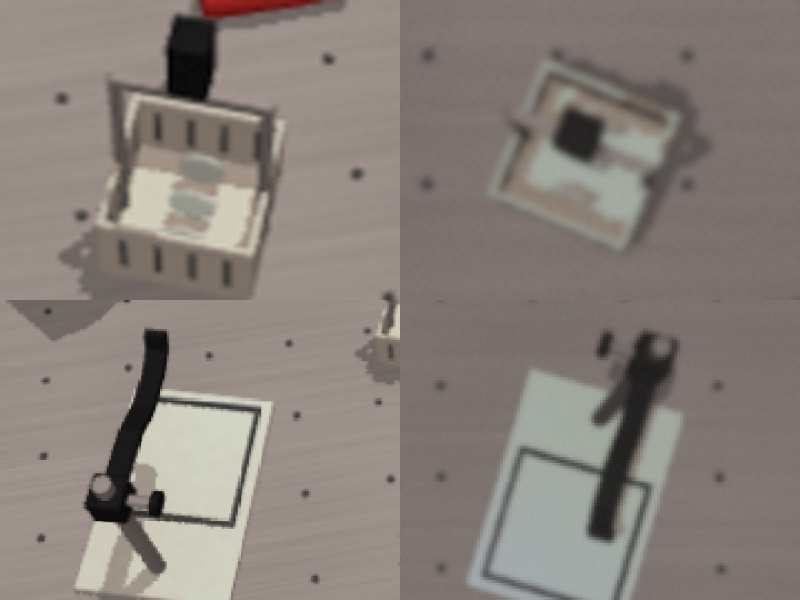

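The top row shows the white square slotted basket with its black grip: scene (322.5,239.5), top (325,208). The bottom row shows the hook: tip at scene (200,280) and top (440,179), with the base plate edges giving its yaw.

```bash
python3 - <<'E'
from h import *
T=lambda x,y:(370+(x-400)/2.857,95+(y-300)/2.857)
B=lambda x,y:(280+(x-400)/4,175+y/4)
g=tri([("scene",(322.5,239.5)),("top",(325,208.3))]);print("grip",g,atz("top",(325,208.3),.16),atz("scene",(322.5,239.5),.155))
cs=[atz("top",B(*p),.05)for p in[(545,60),(680,118),(627,250),(490,195)]]
print("basket c",np.mean(cs,0))
for i in range(4):
    d=cs[(i+1)%4]-cs[i];print(np.linalg.norm(d[:2]),np.degrees(np.arctan2(d[1],d[0])))
S=lambda x,y:(130+x/2.222,265+(y-300)/2.222)
print("tip",tri([("scene",S(156,340)),("top",T(600,535))]),atz("top",T(600,535),.175),atz("scene",S(156,332),.179))
print("post",tri([("scene",S(103,488)),("top",T(658,348))]))
for a,b in[((682,412),(625,610)),((530,370),(468,585)),((522,450),(485,577)),((650,487),(610,610))]:
    d=atz("top",T(*b),.013)-atz("top",T(*a),.013);print("yaw",np.degrees(np.arctan2(d[1],d[0])))
d=atz("top",T(602,500),.165)-atz("top",T(636,385),.195);print("bar",np.degrees(np.arctan2(d[1],d[0])))
s=robot.get_state();print(s["ee_pos"],s["tcp_rot"])
M=robot.camera_model("wrist");R=np.array(M["R"]);print(-R.T@M["t"],R.round(2))
E
```

```text
grip [0.48393836 0.05839251 0.15341909] [0.48325046 0.05813303 0.16      ] [0.48497903 0.05830366 0.155     ]
basket c [0.482253   0.05806615 0.05      ]
0.08104904235262611 -113.1919423292208
0.07821853374450272 158.43889238885117
0.08117863546583058 68.41490681118884
0.08049133670568788 -21.67671911366288
tip [ 0.54402295 -0.16520255  0.16587224] [ 0.54244494 -0.16283507  0.175     ] [ 0.54465075 -0.16274441  0.179     ]
post [ 0.66689402 -0.20068499  0.18668207]
yaw 163.52756538513515
yaw 163.89599827238007
yaw 163.7229510086433
yaw 161.67066449466566
bar 167.01547615795255
[ 0.26589807 -0.56503985  0.23032831] [-2.56724338e-04 -2.18039197e-01  9.75939518e-01  9.48605008e-04]
[ 0.20526977 -0.59567199  0.3727767 ] [[-0.43  0.9   0.  ]
 [ 0.87  0.41  0.27]
 [ 0.24  0.12 -0.96]]
```

drive_tool(
  steps=[-0.462, 0.471, -0.03, 0, 0, 47, -1, -0.462, 0.471, -0.03, 0, 0, 47, -1, -0.462, 0.471, -0.03, 0, 0, 47, -1, -0.462, 0.471, -0.03, 0, 0, 47, -1, -0.462, 0.471, -0.03, 0, 0, 47, -1, -0.462, 0.471, -0.03, 0, 0, 47, -1, -0.462, 0.471, -0.03, 0, 0, 47, -1, -0.462, 0.471, -0.03, 0, 0, 47, -1, -0.462, 0.471, -0.03, 0, 0, 47, -1, -0.462, 0.471, -0.03, 0, 0, 47, -1, -0.462, 0.471, -0.03, 0, 0, 47, -1, -0.462, 0.471, -0.03, 0, 0, 47, -1, -0.462, 0.471, -0.03, 0, 0, 47, -1, -0.462, 0.471, -0.03, 0, 0, 47, -1, -0.462, 0.471, -0.03, 0, 0, 47, -1, -0.462, 0.471, -0.03, 0, 0, 47, -1, -0.462, 0.471, -0.03, 0, 0, 47, -1, -0.462, 0.471, -0.03, 0, 0, 47, -1, -0.462, 0.471, -0.03, 0, 0, 47, -1, -0.462, 0.471, -0.03, 0, 0, 47, -1],
  grip_force=50,
)

```text
time_s: 1.77
ee_pos: [0.4831, 0.0571, 0.2608]
tcp_rot: [-0.001, 0.189, 0.982, -0.0]
force: [-0.6, 0.7, -0.6]
width: 0.0852
finger_force: 0.0
```

```bash
cat > look.py <<'E'
import sys
from h import *
from scipy.spatial.transform import Rotation as Ro
s=robot.get_state();M=robot.camera_model("wrist");im=robot.grab_frame("wrist")
cv2.imwrite("pics/"+sys.argv[1]+".png",im)
import json;json.dump({k:np.array(v).tolist() for k,v in M.items()},open("wm.json","w"))
q=s["tcp_rot"];A=Ro.from_quat([q[1],q[2],q[3],q[0]]).as_matrix()
print(s["time_s"],s["ee_pos"].round(4),"tool x,y,z cols",A.round(3).tolist(),s["joint_positions"].round(2))
E
python3 look.py w1
```

```text
1.7667 [0.4831 0.0571 0.2608] tool x,y,z cols [[-0.928, 0.371, -0.001], [0.371, 0.928, -0.0], [0.001, -0.001, -1.0]] [ 0.45  0.13 -0.27 -0.   -1.18 -2.4 ]
```

View pics/w1.png

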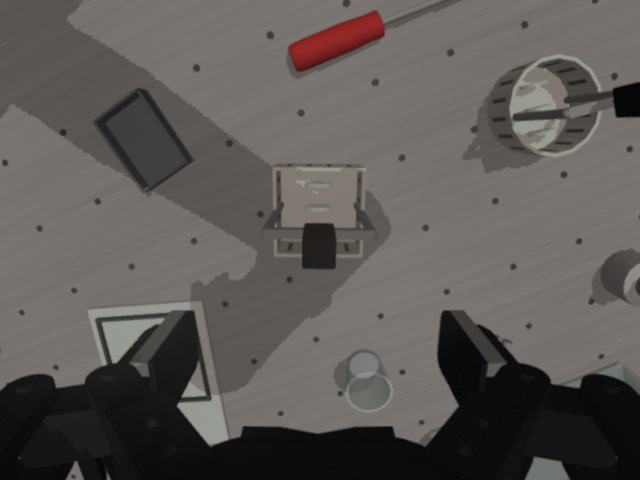

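The square basket is square to the view. Its grip block spans x 301–336 and y 224–268, and the handle bar is horizontal, so the yaw is good. I'll compare this with the projected estimate.

```bash
python3 - <<'E'
from h import *
im=cv2.imread("pics/w1.png")
g=np.array([.484,.058,.155]);a=np.radians(-21.8);R=np.array([[np.cos(a),-np.sin(a),0],[np.sin(a),np.cos(a),0],[0,0,1]])
P=np.array([proj("wrist",g+R@np.array([x*.01,y*.01,z*.02])) for z in(1,-1) for x,y in((1,1),(1,-1),(-1,-1),(-1,1))])
print(P.round(1).tolist())
h=cv2.cvtColor(im,cv2.COLOR_BGR2GRAY);
m=np.uint8(h[200:290,280:360]<45);n,l,st,c=cv2.connectedComponentsWithStats(m);i=1+np.argmax(st[1:,4]);print(st[i][:4]+[280,200,0,0])
for y in range(222,272,6):
    xs=np.where(l[y-200]==i)[0]
    if len(xs):print(y,xs.min()+280,xs.max()+280)
print(P.min(0),P.max(0))
# mm per px at top face
for dx in((.01,0,0),(0,.01,0)):
    print((proj("wrist",g+R@np.array([*dx[:2],.02]))-proj("wrist",g+[0,0,.02])))
E
```

```text
[[339.2, 269.5], [305.2, 269.5], [304.9, 236.5], [339.6, 236.5], [336.2, 250.8], [306.9, 250.8], [306.7, 222.1], [336.5, 222.1]]
[302 224  34  45]
228 304 333
234 303 334
240 303 335
246 303 335
252 303 335
258 303 334
264 303 334
[304.89020047 222.08016384] [339.63321409 269.5012526 ]
[-0.0434334  16.30180248]
[ 1.71754285e+01 -1.18257532e-02]
```

drive_tool(
  steps=[-0.0005, -0.001, 0.03, 0, 0, 0, -1, -0.0005, -0.001, 0.06, 0, 0, 0, -1, -0.0005, -0.001, 0.085, 0, 0, 0, -1, -0.0005, -0.001, 0.105, 0, 0, 0, -1, -0.0005, -0.001, 0.117, 0, 0, 0, -1, -0.0005, -0.001, 0.121, 0, 0, 0, -1, -0.0005, -0.001, 0.121, 0, 0, 0, -1, -0.0005, -0.001, 0.121, 0, 0, 0, 1, -0.0005, -0.001, 0.121, 0, 0, 0, 1, -0.0005, -0.001, 0.121, 0, 0, 0, 1, -0.0005, -0.001, 0.121, 0, 0, 0, 1, -0.0005, -0.001, 0.121, 0, 0, 0, 1, -0.0005, -0.001, 0.121, 0, 0, 0, 1, -0.0005, -0.001, 0.121, 0, 0, 0, 1, -0.0005, -0.001, 0.121, 0, 0, 0, 1, -0.0005, -0.001, 0.121, 0, 0, 0, 1, -0.0005, -0.001, 0.121, 0, 0, 0, 1, -0.0005, -0.001, 0.121, 0, 0, 0, 1, -0.0005, -0.001, 0.121, 0, 0, 0, 1],
  grip_force=60,
)

```text
time_s: 3.4
ee_pos: [0.4843, 0.0566, 0.1409]
tcp_rot: [0.001, 0.189, 0.982, 0.0]
force: [-1.1, 1.8, 5.5]
width: 0.0194
finger_force: 59.3
```

drive_tool(
  steps=[0, 0, -0.02, 0, 0, 0, 1, 0, 0, -0.045, 0, 0, 0, 1, 0, 0, -0.07, 0, 0, 0, 1, 0, 0, -0.08, 0, 0, 0, 1, 0, 0, -0.08, 0, 0, 0, 1, -0.007, -0.019, -0.08, 0, 0, -1, 1, -0.014, -0.039, -0.08, 0, 0, -2, 1, -0.023, -0.064, -0.08, 0, 0, -3, 1, -0.032, -0.089, -0.08, 0, 0, -4, 1, -0.041, -0.114, -0.08, 0, 0, -5, 1, -0.05, -0.139, -0.08, 0, 0, -5.5, 1, -0.059, -0.164, -0.08, 0, 0, -5.5, 1, -0.065, -0.18, -0.08, 0, 0, -5.5, 1, -0.068, -0.189, -0.08, 0, 0, -5.5, 1, -0.068, -0.189, -0.08, 0, 0, -5.5, 1, -0.068, -0.189, -0.08, 0, 0, -5.5, 1, -0.068, -0.189, -0.08, 0, 0, -5.5, 1, -0.068, -0.189, -0.08, 0, 0, -5.5, 1],
)

```text
time_s: 4.9
ee_pos: [0.4766, -0.1436, 0.2199]
tcp_rot: [-0.0, 0.141, 0.99, 0.0]
force: [-0.3, 0.4, -1.7]
width: 0.0191
finger_force: 59.3
```

```bash
python3 look.py w2; python3 - <<'E'
from h import *
s=robot.grab_frame("scene");t=robot.grab_frame("top");w=cv2.imread("pics/w2.png")
cv2.imwrite("pics/s2.png",s);cv2.imwrite("pics/t2.png",t)
c=lambda im,x,y,k:cv2.resize(im[y:y+int(300/k),x:x+int(400/k)],(400,300),interpolation=3)
cv2.imwrite("pics/c2.png",np.vstack([np.hstack([c(s,130,210,2),c(t,370,90,2.5)]),np.hstack([cv2.resize(w,(400,300)),c(w,120,180,1)])]))
E
```

```text
4.9 [ 0.4766 -0.1436  0.2199] tool x,y,z cols [[-0.96, 0.28, -0.001], [0.28, 0.96, 0.0], [0.001, 0.0, -1.0]] [ 0.03  0.18 -0.31 -0.   -1.08 -1.89]
```

View pics/c2.png

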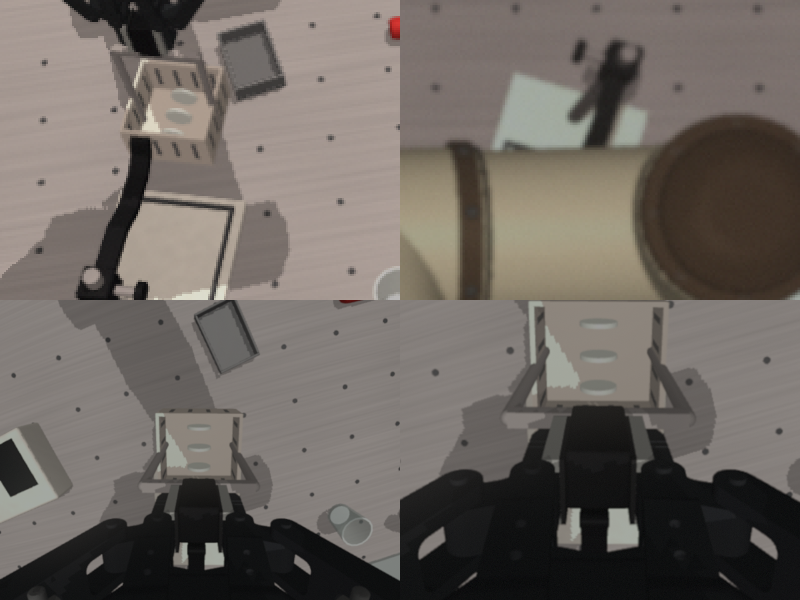

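drive_tool(
  steps=[-0.01, 0, 0, 0, 0, 0, 1, -0.025, 0, 0, 0, 0, 0, 1, -0.04, 0, 0, 0, 0, 0, 1, -0.055, 0, 0, 0, 0, 0, 1, -0.07, 0, 0, 0, 0, 0, 1, -0.085, 0, 0, 0, 0, 0, 1, -0.1, 0, 0, 0, 0, 0, 1, -0.107, 0, 0, 0, 0, 0, 1, -0.111, 0, 0, 0, 0, 0, 1, -0.111, 0, 0, 0, 0, 0, 1, -0.111, 0, 0, 0, 0, 0, 1, -0.111, 0, 0, 0, 0, 0, 1, -0.111, 0, 0.01, 0, 0, 0, 1, -0.111, 0, 0.02, 0, 0, 0, 1, -0.111, 0, 0.028, 0, 0, 0, 1, -0.111, 0, 0.028, 0, 0, 0, 1],
)

```text
time_s: 6.38
ee_pos: [0.5813, -0.1752, 0.1892]
tcp_rot: [-0.003, 0.142, 0.99, 0.0]
force: [-0.8, 0.6, -1.7]
width: 0.0192
finger_force: 59.3
```

```bash
python3 look.py w3; python3 - <<'E'
from h import *
s=robot.grab_frame("scene");w=cv2.imread("pics/w3.png")
cv2.imwrite("pics/s3.png",s)
print(robot.get_state()["force"])
c=lambda im,x,y,k:cv2.resize(im[y:y+int(300/k),x:x+int(400/k)],(400,300),interpolation=3)
cv2.imwrite("pics/c3.png",np.hstack([c(s,120,260,2.5),c(w,120,180,1)]))
seat=np.array([.583,-.175,.159])
print(proj("scene",seat),proj("wrist",seat))
E
```

```text
6.3833 [ 0.5813 -0.1752  0.1892] tool x,y,z cols [[-0.96, 0.281, -0.006], [0.281, 0.96, 0.001], [0.006, -0.0, -1.0]] [-0.03  0.39 -0.1  -0.   -1.09 -1.83]
[-0.16062388  0.36617501 -1.24478431]
[196.12428176 305.94622232] [321.72573492 285.766869  ]
```

View pics/c3.png

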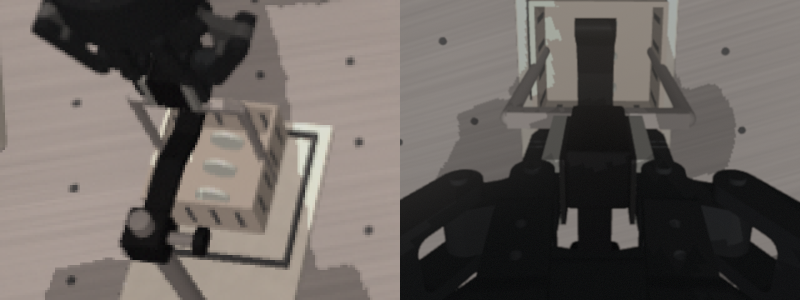

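The hook passes through the window and is centred on the bar. Its tip is at wrist pixel (316,198), so I'll check its position from there.

```bash
python3 - <<'E'
from h import *
import json;M=json.load(open("wm.json"))
t=atz("wrist",(316,198),.179,M);print(t,t[:2]+.042*np.array([.96,-.281]),t[:2]-[.5813,-.1752])
E
```

```text
[ 0.53900484 -0.16473037  0.179     ] [ 0.57932484 -0.17653237] [-0.04229516  0.01046963]
```

drive_tool(
  steps=[0, 0, 0.004, 0, 0, 0, 1, 0, 0, 0.007, 0, 0, 0, 1, 0, 0, 0.009, 0, 0, 0, 1, 0, 0, 0.01, 0, 0, 0, 1, 0, 0, 0.01, 0, 0, 0, 1, 0, 0, 0.01, 0, 0, 0, 1],
)

```text
time_s: 6.98
ee_pos: [0.5833, -0.1757, 0.1824]
tcp_rot: [0.0, 0.142, 0.99, -0.0]
force: [1.2, -0.8, -1.9]
width: 0.0193
finger_force: 59.3
```

drive_tool(
  steps=[0, 0, 0.001, 0, 0, 0, 1, 0, 0, 0.002, 0, 0, 0, 1, 0, 0, 0.003, 0, 0, 0, 1, 0, 0, 0.004, 0, 0, 0, 1, 0, 0, 0.0045, 0, 0, 0, 1, 0, 0, 0.0045, 0, 0, 0, 1, 0, 0, 0.0045, 0, 0, 0, 1],
)

```text
time_s: 7.57
ee_pos: [0.5832, -0.1756, 0.1783]
tcp_rot: [0.0, 0.142, 0.99, -0.0]
force: [-1.7, 1.1, 2.1]
width: 0.0191
finger_force: 59.8
```

drive_tool(
  steps=[0, 0, 0.0005, 0, 0, 0, 0.5, 0, 0, 0.0005, 0, 0, 0, 0.4, 0, 0, 0.0005, 0, 0, 0, 0.3, 0, 0, 0.0005, 0, 0, 0, 0.2, 0, 0, 0.0005, 0, 0, 0, 0, 0, 0, 0.0005, 0, 0, 0, -0.2, 0, 0, 0.0005, 0, 0, 0, -0.4, 0, 0, 0.0005, 0, 0, 0, -0.4, 0, 0, 0.0005, 0, 0, 0, -0.4, 0, 0, 0.0005, 0, 0, 0, -0.4],
  grip_force=20,
)

```text
time_s: 8.4
ee_pos: [0.5832, -0.1756, 0.1773]
tcp_rot: [0.0, 0.142, 0.99, 0.0]
force: [0.3, 0.3, 0.4]
width: 0.0598
finger_force: 0.0
```

Released. Next I retreat straight up and wait for the basket to settle.

drive_tool(
  steps=[0, 0, -0.005, 0, 0, 0, -0.4, 0, 0, -0.015, 0, 0, 0, -0.4, 0, 0, -0.03, 0, 0, 0, -0.4, 0, 0, -0.05, 0, 0, 0, -0.4, 0, 0, -0.07, 0, 0, 0, -0.4, 0, 0, -0.095, 0, 0, 0, -0.4, 0, 0, -0.12, 0, 0, 0, -0.4, 0, 0, -0.14, 0, 0, 0, -0.4, 0, 0, -0.15, 0, 0, 0, -0.4, 0, 0, -0.15, 0, 0, 0, -0.4, 0, 0, -0.15, 0, 0, 0, -0.4, 0, 0, -0.15, 0, 0, 0, -0.4, 0, 0, -0.15, 0, 0, 0, -0.4, 0, 0, -0.15, 0, 0, 0, -0.4, 0, 0, -0.15, 0, 0, 0, -0.4, 0, 0, -0.15, 0, 0, 0, -0.4, 0, 0, -0.15, 0, 0, 0, -0.4, 0, 0, -0.15, 0, 0, 0, -0.4, 0, 0, -0.15, 0, 0, 0, -0.4, 0, 0, -0.15, 0, 0, 0, -0.4],
)

```text
time_s: 10.07
ee_pos: [0.5832, -0.1756, 0.3273]
tcp_rot: [0.0, 0.142, 0.99, 0.0]
force: [-1.1, 0.0, -0.4]
width: 0.0596
finger_force: 0.0
```

```bash
python3 look.py w4; python3 - <<'E'
from h import *
s=robot.grab_frame("scene");w=cv2.imread("pics/w4.png")
c=lambda im,x,y,k:cv2.resize(im[y:y+int(300/k),x:x+int(400/k)],(400,300),interpolation=3)
cv2.imwrite("pics/c4.png",np.hstack([c(s,120,260,2.5),cv2.resize(w,(400,300))]))
for y in(.034,-.034):
  for z in (0,.0035):
    print(proj("wrist",np.array([.5815+.281*y,-.1757+.96*y,.159+z+.0035])))
g=np.array([.5815,-.1757,.1925+.02]);print("grip top",proj("wrist",g),proj("scene",g-[0,0,.02]))
w0=cv2.absdiff(robot.grab_frame("wrist"),w);print(w0.max(),(w0>25).sum())
E
```

```text
10.0667 [ 0.5832 -0.1756  0.3273] tool x,y,z cols [[-0.96, 0.281, 0.0], [0.281, 0.96, 0.0], [-0.0, 0.0, -1.0]] [-0.03  0.31  0.13 -0.   -1.4  -1.83]
[362.55560562 221.83087322]
[363.04906827 222.78912225]
[273.94145937 221.80344476]
[273.47121851 222.7615832 ]
grip top [318.45091443 237.80527827] [191.13149681 296.16994751]
34 81
```

View pics/c4.png

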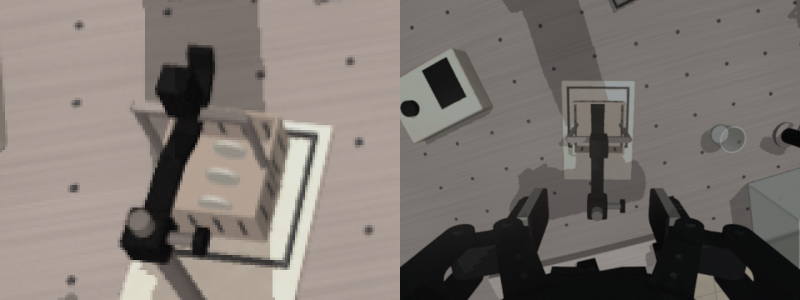

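The basket hangs in the dip by its bar: the bar is seen at wrist row ~220, against 222 predicted. It is upright and the gripper is clear. I'll let it settle briefly and check that it is still.

drive_tool(
  steps=[0, 0, 0, 0, 0, 0, -0.4, 0, 0, 0, 0, 0, 0, -0.4, 0, 0, 0, 0, 0, 0, -0.4, 0, 0, 0, 0, 0, 0, -0.4, 0, 0, 0, 0, 0, 0, -0.4, 0, 0, 0, 0, 0, 0, -0.4, 0, 0, 0, 0, 0, 0, -0.4, 0, 0, 0, 0, 0, 0, -0.4, 0, 0, 0, 0, 0, 0, -0.4, 0, 0, 0, 0, 0, 0, -0.4, 0, 0, 0, 0, 0, 0, -0.4, 0, 0, 0, 0, 0, 0, -0.4],
)

```text
time_s: 11.22
ee_pos: [0.5832, -0.1756, 0.3273]
tcp_rot: [-0.0, 0.142, 0.99, 0.0]
force: [0.4, 0.1, -0.5]
width: 0.0596
finger_force: 0.0
```

```bash
python3 - <<'E'
from h import *
a=robot.grab_frame("scene")
for _ in range(5):
    b=robot.grab_frame("scene");d=cv2.absdiff(a,b)[260:380,120:280];print(d.max(),(d>25).sum())
print(robot.finish_job())
E
```

```text
31 2
17 0
32 4
35 9
31 4
the job is handed in; nothing more can be done
None
```

The square basket hangs upright and still by its handle bar in the hook's dip, with the gripper clear and the round basket never approached; the job was handed in at about 11.5 s, and the call returned no verdict.

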